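Load the mixing lanes in order of use

ROBOT

A 6-joint arm with a two-finger parallel gripper is mounted at the origin on a cart in front of the work surface, level with it; the furniture and walls round the work are solid. World frame = base frame: x ahead of the robot, y to its left, z up, the work surface at z = 0. Lengths are in m, angles in degrees, forces in N, time in s.
With the tool pointing down it reaches from about 0.4 to 0.825 m from the base axis. Payload 7 kg.
Tool frame: the origin (TCP) lies midway between the tips of the shut fingers; the grasp point (between the pads) lies 19 mm behind it; z points along the fingers, y is the direction in which the jaws open and shut (so a half turn about z gives the same grasp; the last joint's range is limited). The gripper opens to 88 mm and grips with 3 to 60 N. Pads are 19 mm wide; open, the fingers measure 130 mm over their backs; the gripper's body (78 mm by 193 mm) begins 47 mm behind the grasp point.
Start: joints at [-49.441, 20.546, 0.682, 0, -70.136, -16.507], TCP at [0.275, -0.616, 0.227] pointing down, gripper open.
Joint ranges: [-176.03, 176.03], [-82.01, 121.73], [-58.28, 71.71], [-173.87, 95.51], [-174.79, -0.11], [-173.66, 173.66]. Speed limits (degrees/s): [136.94, 136.94, 172.46, 180, 180, 180].

INTERFACE

Orientations are given as a 3x3 rotation matrix whose columns are the frame's x, y, z axes.
In Python, from rig import robot gives the robot as it stands. Calls block until the motion is done:
- robot.goto(position, orientation): joint-space move of the TCP to a pose.
- robot.servo_line(position, ori=None, speed=0.15): straight line of the TCP; ori=None keeps the orientation; speed is the mean speed in m/s.
- robot.movej(angles): joint-space move.
- robot.move_gripper(opening): opening from 0.0 (shut) to 1.0 (fully open); the grip force is fixed at half the most; returns when the fingers have stopped.
- robot.dwell(seconds).
- robot.ik(position, orientation): joint angles nearest the present ones, or None.
- robot.grab_frame(name): name is "scene" or "top" or "wrist"; returns (picture, depth): 384x512x3 uint8, red, green, blue; 384x512 float32, m along the optical axis (not along the pixel's ray), 0 where there is no reading.
- robot.camera_info(name): a dict with "vfov" (degrees; the focal length in pixels is half the picture's height over the tangent of half this angle, whatever the lens; pixels are square), "cx", "cy" (the principal point, pixels), "view" (4x4, takes a point from world to camera coordinates); the wrist camera has in their place "T_tool_cam" (4x4, takes a point from camera to tool coordinates, whose origin is the TCP and whose axes are the flange's). Camera axes: x right, y down, z forward; pixel columns grow to the right and rows downward; lengths in m; the calibration is good to about 2 mm. A picture is of the moment at which its call begins: read the wrist's pose just before it. camera_info takes no time and is no camera call.
A pose or a line that the arm cannot do raises robot.Unreachable and nothing moves.
- robot.job_done(): hands the job in, once; it reports no verdict.
Readings, each from a call of its own:
- robot.read_t(): time.
- robot.read_qpos(): joint angles.
- robot.read_qvel(): joint speeds.
- robot.read_effort(): joint torques, N m.
- robot.read_position(): TCP position.
- robot.read_tcp_rot(): TCP orientation.
- robot.read_force(): force on the tool from outside, world axes, zero at the start.
- robot.read_ft_torque(): the same for the moment, N m.
- robot.read_grip_width(): opening from 0.0 (shut) to 1.0 (fully open).
Only numpy, scipy, OpenCV 4.12 (cv2) and the standard library are available. Lean on these libraries where they do the work, as an engineer would, in place of code of your own. Each camera call takes 0.05 s, during which the arm holds its last target. There are 200 camera calls.

TASK

Set out the next mix on the two little roller lanes, in the order the painter will take things from the low end: in the wide lane the empty open mixing tin goes down at the stop with the squat paint tin behind it, and in the narrow lane the tall bottle goes at the stop with the short bottle behind it. Stand each one upright on the rollers so that it runs down to the stop or up against the one in front, never tip anything over, and leave the broad paint tin where it stands.

Things in the scene. Friction and masses are not known exactly. Their poses are not given: they have to be found in the camera images.
- mixing_tin_mid (a point): empty, slim mixing tin of bare metal, open at the top, 54 mm across and 94 mm tall, upright; this point is its centre, 47 mm above its base; grip round the body 30 to 40 mm below the rim, fingers outside; z is its axis
- squat_tin_mid (a point): small closed paint tin, the lowest of the tins: 62 mm across the body (64 at the rims) and 75 mm tall, upright; this point is its centre, 37 mm above its base; grip it 25 to 37 mm below the top, so that the fingers stay clear of the lane guides; z is its axis
- tall_bottle_mid (a point): the taller of the two screw-cap bottles, 48 mm across and 111 mm tall with its cap (28 mm across, the top 12 mm; straight body up to 99 mm but rounded at the shoulder), upright; this point is its centre, 55 mm above its base; grip the body 35 to 50 mm below the top of the cap; z is its axis
- short_bottle_mid (a point): the shorter of the two screw-cap bottles, 40 mm across and 86 mm tall with its cap (23 mm across, the top 10 mm; body up to 76 mm), upright; this point is its centre, 43 mm above its base; grip the body 30 to 43 mm below the top of the cap; z is its axis
- broad_tin_mid (a point): closed paint tin 72 mm across and 100 mm tall, the broadest of the tins standing among the task's things; it belongs to another job and stays where it is; this point is its centre, 50 mm above its base
- wide_lane: wider gravity lane: steel rollers between low guides 78 mm apart, fixed to the trolley. Origin: centre of its foot on the trolley top; z up, +x uphill, away from the robot. Roller tops: 30 mm + 0.070*(x + 90 mm) high (4 deg), from the rubber-faced stop at x = -90 (33 mm tall) to the open end at x = +90. Guides stand 14 mm over the rollers. What is let go on it runs down and rests within 4 s.
- narrow_lane: narrower gravity lane, guides 62 mm apart, else like the wide one: same length, slope, heights, origin and axes (+x uphill, stop face at x = -90 mm, roller tops 30 mm + 0.070*(x + 90 mm) high, open upper end at x = +90 mm, guides 14 mm over the rollers); fixed to the trolley. What is let go on its rollers runs down to the stop or the item in front.

How it is judged (in metres and radians):
At the end, for the whole second after the job is handed in: Wide lane: mixing tin against the stop, squat tin against it. Narrow lane: tall bottle against the stop, short bottle against it. Each within 10 mm along the lane, between the guides, upright on the rollers, at rest; the broad tin within 30 mm of its start (x of mixing_tin_mid in the frame of wide_lane between -0.0768431 and -0.0568431 m and y of mixing_tin_mid in the frame of wide_lane between -0.018 and 0.018 m and z of mixing_tin_mid in the frame of wide_lane between 0.0707341 and 0.0867341 m and angle between each of mixing_tin_mid, squat_tin_mid, tall_bottle_mid, short_bottle_mid's own z axis and vertical below 0.17 rad and linear speed of each of mixing_tin, squat_tin, tall_bottle, short_bottle below 0.02 m/s and angular speed of each of mixing_tin, squat_tin, tall_bottle, short_bottle below 0.3 rad/s and x of squat_tin_mid in the frame of wide_lane between -0.0198181 and 0.000181948 m and y of squat_tin_mid in the frame of wide_lane between -0.018 and 0.018 m and z of squat_tin_mid in the frame of wide_lane between 0.0651984 and 0.0811984 m and x of tall_bottle_mid in the frame of narrow_lane between -0.0799299 and -0.0599299 m and y of tall_bottle_mid in the frame of narrow_lane between -0.014 and 0.014 m and z of tall_bottle_mid in the frame of narrow_lane between 0.079039 and 0.095039 m and x of short_bottle_mid in the frame of narrow_lane between -0.0361627 and -0.0161627 m and y of short_bottle_mid in the frame of narrow_lane between -0.014 and 0.014 m and z of short_bottle_mid in the frame of narrow_lane between 0.0695689 and 0.0855689 m and distance of broad_tin_mid from where it was at the start of the episode below 0.03 m); the robot touches nothing.
It fails at once if one of the four items is tipped over (angle between any of mixing_tin_mid, squat_tin_mid, tall_bottle_mid, short_bottle_mid's own z axis and vertical above 0.7 rad).
It fails at once if the broad tin is pushed away or tipped (distance of broad_tin_mid from where it was at the start of the episode above 0.03 m or angle between broad_tin_mid's own z axis and vertical above 0.5 rad).
It also fails if it takes over 99 s, if anything falls off the work surface, if the arm or the gripper's body presses on something with over 40 N, if the wrist force passes 120 N, or if a joint passes its speed limit or range.

## Working session

There is one attempt and no reset: what is moved stays moved. The work goes in short steps, each a Python script; the robot and the scene stay as the last script left them, time stands still between calls to the robot, and variables do not carry over. Pictures are saved under pics/ and viewed, on a budget of 14 in all, crops included, one or two more only if the job needs it, and the job is handed in when it is done.

```bash
mkdir -p pics; ls; python3 - <<'E'
from rig import robot
import cv2,numpy as np
for n in("scene","top"):
    p,d=robot.grab_frame(n); cv2.imwrite(f"pics/{n}0.png",p[:,:,::-1]); np.save(f"pics/{n}0.npy",d)
    print(robot.camera_info(n))
print(robot.camera_info("wrist"),robot.read_t(),robot.read_tcp_rot())
E
```

```text
pics
{'vfov': 44.144127782772664, 'cx': 260.74629424999483, 'cy': 188.4371413233664, 'view': array([[ 0.45829587, -0.88870275,  0.013127  , -0.20178978],
       [-0.50538503, -0.27271491, -0.8186651 ,  0.32926042],
       [ 0.73112986,  0.36855665, -0.57412118,  1.0117878 ],
       [ 0.        ,  0.        ,  0.        ,  1.        ]])}
{'vfov': 51.30654913384634, 'cx': 253.58713288543606, 'cy': 196.8516135052305, 'view': array([[-0.01607448, -0.99975301,  0.01534675,  0.05121293],
       [-0.98576877,  0.01327716, -0.16758178,  0.53820824],
       [ 0.16733663, -0.01782214, -0.98573872,  0.86062375],
       [ 0.        ,  0.        ,  0.        ,  1.        ]])}
{'vfov': 71.08774336706213, 'cx': 254.67461117327628, 'cy': 187.9558442951907, 'T_tool_cam': array([[ 1.59152570e-04, -9.52229935e-01, -3.05381932e-01,
         8.31400951e-02],
       [ 9.99999935e-01,  5.25223693e-05,  3.57385870e-04,
        -5.91502444e-04],
       [-3.24274142e-04, -3.05381969e-01,  9.52229882e-01,
        -1.58293684e-01],
       [ 0.00000000e+00,  0.00000000e+00,  0.00000000e+00,
         1.00000000e+00]])} 0.1 [[-9.13229315e-01 -4.07445323e-01 -7.25564287e-04]
 [-4.07445941e-01  9.13228464e-01  1.25600966e-03]
 [ 1.50850698e-04  1.44265307e-03 -9.99998948e-01]]
```

View pics/scene0.png

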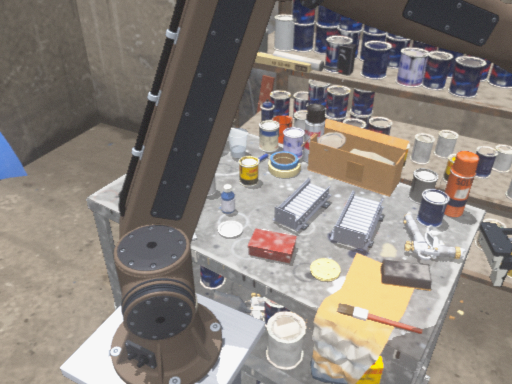

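View pics/top0.png

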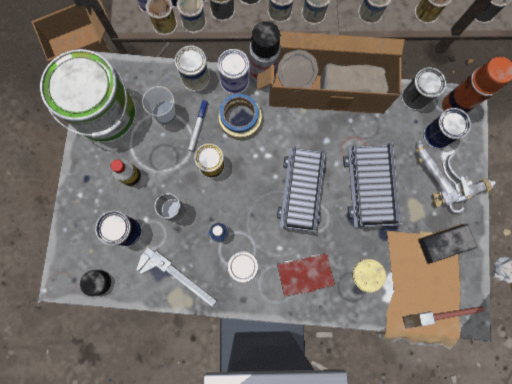

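The top view shows: the lanes at about (304,190) and (373,185), the yellow tin (209,158), an open metal tin (169,206), the blue bottle (218,232), the red-capped bottle (125,172) and a dark tin (117,229). Next I measure them with depth.

```bash
cat > h.py <<'E'
import numpy as np,cv2
from rig import robot
def cloud(n,d,T=None):
    c=robot.camera_info(n); f=192/np.tan(np.radians(c['vfov'])/2)
    v,u=np.mgrid[:384,:512]; P=np.stack([(u-c['cx'])/f*d,(v-c['cy'])/f*d,d,np.ones_like(d)],-1)
    M=np.linalg.inv(c['view']) if T is None else T@c['T_tool_cam']
    W=(P@M.T)[...,:3]; W[d<=0]=np.nan; return W
def proj(n,X):
    c=robot.camera_info(n); f=192/np.tan(np.radians(c['vfov'])/2)
    p=c['view']@np.r_[X,1]; return c['cx']+f*p[0]/p[2],c['cy']+f*p[1]/p[2]
E
python3 - <<'E'
from h import *
W=cloud("top",np.load("pics/top0.npy"))
for n,(u,v) in dict(yel=(209,157),open=(169,206),blue=(218,230),red=(118,167),dark=(115,227),t1=(192,62),t2=(233,67),jar=(158,103),r1=(447,125),r2=(428,82),lid=(242,267),blackcap=(95,283)).items():
    R=W[v-28:v+29,u-28:u+29].reshape(-1,3); c=W[v,u]; 
    # top layer: connected pts near the max height
    z=R[:,2]; near=np.hypot(*(R[:,:2]-c[:2]).T)<.055
    zt=np.nanpercentile(z[near&(z<.2)],97); t=R[near&(abs(z-zt)<.006)]
    (cx,cy),r=cv2.minEnclosingCircle(t[:,:2].astype(np.float32))
    print(n,'pix',c.round(3),'top z %.3f'%zt,'cen %.3f %.3f dia %.3f'%(cx,cy,2*r),len(t))
lv=W[130:245,270:410]
print('table',np.nanmedian(W[240:300,330:380,2]),W[110:130,300:330].reshape(-1,3).mean(0))
p=cv2.imread("pics/top0.png")
cv2.imwrite("pics/lan.png",cv2.resize(p[130:250,265:415],None,fx=5,fy=5,interpolation=cv2.INTER_CUBIC))
cv2.imwrite("pics/obj.png",cv2.resize(p[40:300,80:280],None,fx=2.3,fy=2.3,interpolation=cv2.INTER_CUBIC))
E
```

```text
yel pix [0.626 0.142 0.071] top z 0.076 cen 0.626 0.143 dia 0.065 469
open pix [0.523 0.237 0.03 ] top z 0.094 cen 0.515 0.229 dia 0.054 97
blue pix [0.461 0.121 0.085] top z 0.085 cen 0.462 0.123 dia 0.022 83
red pix [0.596 0.331 0.109] top z 0.112 cen 0.600 0.334 dia 0.027 127
dark pix [0.47  0.336 0.096] top z 0.101 cen 0.470 0.340 dia 0.072 735
t1 pix [0.847 0.18  0.085] top z 0.091 cen 0.851 0.183 dia 0.074 557
t2 pix [0.835 0.086 0.084] top z 0.175 cen 0.836 0.040 dia 0.026 24
jar pix [0.777 0.27  0.019] top z 0.086 cen 0.755 0.257 dia 0.071 118
r1 pix [ 0.692 -0.396  0.08 ] top z 0.086 cen 0.695 -0.412 dia 0.075 600
r2 pix [ 0.795 -0.362  0.081] top z 0.086 cen 0.796 -0.366 dia 0.076 537
lid pix [0.383 0.072 0.006] top z 0.010 cen 0.380 0.074 dia 0.104 494
blackcap pix [0.353 0.393 0.038] top z 0.040 cen 0.355 0.400 dia 0.057 533
table 0.0005319768342710307 [nan nan nan]
```

View pics/lan.png

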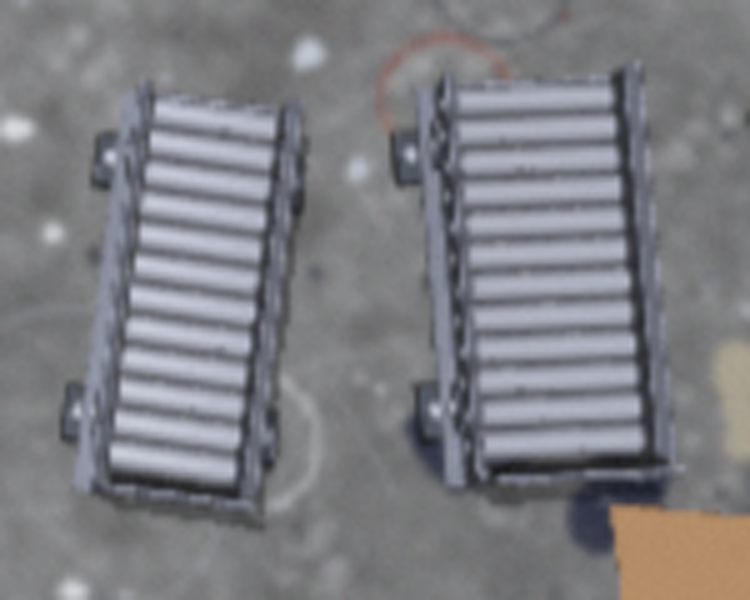

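View pics/obj.png

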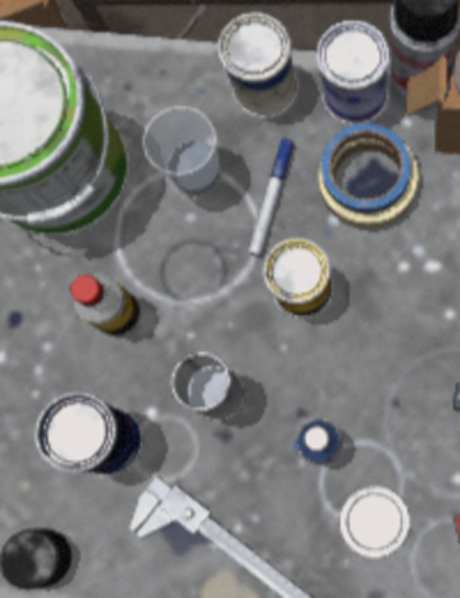

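All five things match their given heights and diameters: yellow is the squat tin, red is the tall bottle, blue is the short bottle, the dark tin is the broad one, and the open metal tin is the mixing tin. In the crop, both lanes have their stops at the bottom, nearer the robot. Next I locate the lanes with top pixels, top depth and a wrist view.

```bash
cat >> h.py <<'E'
def R(a):
    a=np.radians(a); s,c=np.sin(a),np.cos(a); return np.array([[-s,c,0],[c,s,0],[0,0,-1.]])
def tcpT():
    T=np.eye(4); T[:3,:3]=robot.read_tcp_rot(); T[:3,3]=robot.read_position(); return T
def fitlane(W,c0,yaw0,half):
    """fit x,y,yaw,z0 of a lane: depth points whose local z is explained by rollers / guide tops"""
    from scipy.optimize import minimize
    P=W.reshape(-1,3); P=P[np.isfinite(P[:,2])&(np.hypot(*(P[:,:2]-c0).T)<.13)&(P[:,2]>.022)&(P[:,2]<.08)]
    def loc(q):
        c,s=np.cos(q[2]),np.sin(q[2]); d=P[:,:2]-q[:2]; return d[:,0]*c+d[:,1]*s,-d[:,0]*s+d[:,1]*c
    def cost(q):
        x,y=loc(q); pl=.03+.07*(x+.09); h=P[:,2]-pl
        inn=(abs(y)<half)&(abs(x)<.09)
        # rollers inside near plane; guides at +14 outside; count the wrong ones
        good=np.where(inn,np.exp(-((h+.001)/.004)**2)-1.5*(h>.009),np.where((abs(y)<half+.008)&(abs(x)<.095),1.0*(h>.009),-.7))
        return -good.sum()
    best=None
    for dx in(-.006,0,.006):
        r=minimize(cost,[c0[0]+dx,c0[1],yaw0],method='Nelder-Mead',options=dict(initial_simplex=np.array([[c0[0]+dx,c0[1],yaw0],[c0[0]+dx+.008,c0[1],yaw0],[c0[0]+dx,c0[1]+.008,yaw0],[c0[0]+dx,c0[1],yaw0+.06]]),maxiter=400))
        if best is None or r.fun<best.fun: best=r
    return best.x,best.fun/len(P),loc(best.x),P
E
python3 - <<'E'
from h import *
W=cloud("top",np.load("pics/top0.npy"))
def ray(u,v,z0,):
    c=robot.camera_info("top"); f=192/np.tan(np.radians(c['vfov'])/2); M=np.linalg.inv(c['view'])
    d=M[:3,:3]@[(u-c['cx'])/f,(v-c['cy'])/f,1]; o=M[:3,3]; return o+d*(z0-o[2])/d[2]
robot.goto([.5,-.1,.36],R(90))
T=tcpT(); p,d=robot.grab_frame("wrist"); cv2.imwrite("pics/w0.png",p[:,:,::-1]); np.save("pics/w0.npy",d)
Ww=cloud("wrist",d,T); print(robot.read_position(),robot.read_t())
for n,a,b,h in(("narrow",(308,153),(299.6,223.4),.031),("wide",(372,149),(377.2,218.2),.039)):
    A=ray(*a,.042);B=ray(*b,.031); yaw=np.arctan2(*(A-B)[1::-1]); m=(A+B)/2
    print(n,A.round(4),B.round(4),m.round(4),np.degrees(yaw).round(2))
    for w in(W,Ww):
        q,s,(x,y),P=fitlane(w,m[:2],yaw,h); i=(abs(y)<h-.005)&(abs(x)<.08)
        print('  fit',q[:2].round(4),np.degrees(q[2]).round(2),'score',s.round(2),len(P),'res med',np.median((P[:,2]-.03-.07*(x+.09))[i]).round(4),'guide y',[np.percentile(y[(P[:,2]-.03-.07*(x+.09))>.009],k).round(3) for k in(5,95)],'x',np.percentile(x,[1,99]).round(3))
E
```

```text
[ 0.49998533 -0.10054252  0.35972965] 2.2333
narrow [ 0.641  -0.0848  0.042 ] [ 0.4785 -0.0609  0.031 ] [ 0.5597 -0.0728  0.0365] -8.36
  fit [ 0.5601 -0.0718] -8.53 score -0.6 2730 res med -0.0016 guide y [np.float64(-0.12), np.float64(0.037)] x [-0.097  0.091]
  fit [ 0.5595 -0.0729] -8.45 score -0.68 4018 res med -0.0017 guide y [np.float64(-0.12), np.float64(0.036)] x [-0.097  0.09 ]
wide [ 0.6488 -0.2347  0.042 ] [ 0.4879 -0.2394  0.031 ] [ 0.5684 -0.2371  0.0365] 1.69
  fit [ 0.5677 -0.2368] 2.02 score -0.64 3272 res med -0.0016 guide y [np.float64(-0.045), np.float64(0.125)] x [-0.097  0.091]
  fit [ 0.5668 -0.2395] 2.14 score -0.67 4737 res med -0.0017 guide y [np.float64(-0.044), np.float64(0.127)] x [-0.097  0.087]
```

View pics/w0.png

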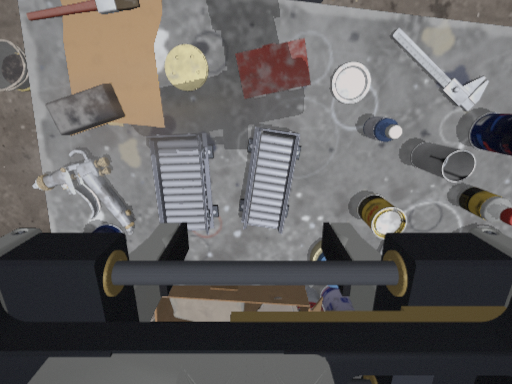

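The two fits agree within 3 mm and 0.2°: narrow lane (0.560, −0.0725, −8.5°), wide lane (0.567, −0.238, 2.1°). The wrist view confirms the lanes at (270,180) and (183,182). I start with the tall bottle.

```bash
cat >> h.py <<'E'
LANE=dict(n=(.560,-.0725,-8.5),w=(.567,-.238,2.1))
def move(xy,off,a,lane,x,r,dia,zc=.25):
    """pick at xy (base->TCP height off, jaw angle a); release in the lane at local x"""
    robot.move_gripper(min(1,(dia+.03)/.088))
    robot.goto([*xy,max(zc-.05,off+.12)],R(a)); robot.servo_line([*xy,off],speed=.2); robot.move_gripper(0)
    w=robot.read_grip_width()*.088; print('width %.4f want %.3f'%(w,dia),robot.read_t())
    if abs(w-dia)>.006: return print('GRASP?')
    robot.servo_line([*xy,zc],speed=.25)
    lx,ly,yaw=LANE[lane]; t=np.radians(yaw); X=[lx+x*np.cos(t),ly+x*np.sin(t)]; ap=90+yaw
    z=.03+.07*(x+r+.09)+.002+off
    robot.goto([*X,zc],R(ap)); robot.servo_line([*X,z+.02],speed=.25); robot.servo_line([*X,z],speed=.04)
    print('force',robot.read_force().round(1) if hasattr(robot.read_force(),'round') else robot.read_force(),robot.read_position())
    robot.move_gripper(min(1,(dia+.022)/.088)); robot.dwell(.3)
    robot.servo_line([*X,zc],speed=.25); print('t',robot.read_t())
E
python3 - <<'E'
from h import *
move((.600,.334),.050,90,'n',-.060,.024,.048)
robot.goto([.515,.229,.25],R(45))
p,d=robot.grab_frame("scene"); cv2.imwrite("pics/s1.png",cv2.resize(p[130:290,190:450,::-1],None,fx=3,fy=3))
p,d=robot.grab_frame("top"); cv2.imwrite("pics/t1.png",cv2.resize(p[50:300,80:420,::-1],None,fx=2,fy=2))
E
```

```text
width 0.0481 want 0.048 5.9167
force [ 0.2 -0.6 -0.6] [ 0.50070067 -0.06368029  0.08573819]
t 11.4917Traceback (most recent call last):
  File "<stdin>", line 3, in <module>
rig.Unreachable: the arm cannot take that pose within its joint ranges
```

```bash
python3 - <<'E'
from h import *
print(np.round(robot.read_qpos(),1))
for a in(0,20,45,60,75,90,110,180,225):
    q=[robot.ik([.515,.229,z],R(a)) for z in(.25,.04)]; print(a,[None if k is None else np.round(k,0) for k in q])
p,d=robot.grab_frame("scene"); cv2.imwrite("pics/s1.png",cv2.resize(p[130:290,190:450,::-1],None,fx=3,fy=3))
E
```

```text
[  15.1    3.4  -18.3   -0.   -68.3 -113.6]
0 [array([ 44.,   9., -12.,   0., -69., 136.]), array([ 44.,  21., -26.,   0., -42., 136.])]
20 [array([ 44.,   9., -12.,   0., -69., 156.]), array([ 44.,  21., -26.,   0., -42., 156.])]
45 [None, None]
60 [array([  44.,    9.,  -12.,    0.,  -69., -164.]), array([  44.,   21.,  -26.,    0.,  -42., -164.])]
75 [array([  44.,    9.,  -12.,    0.,  -69., -149.]), array([  44.,   21.,  -26.,   -0.,  -42., -149.])]
90 [array([  44.,    9.,  -12.,    0.,  -69., -134.]), array([  44.,   21.,  -26.,   -0.,  -42., -134.])]
110 [array([  44.,    9.,  -12.,    0.,  -69., -114.]), array([  44.,   21.,  -26.,    0.,  -42., -114.])]
180 [array([ 44.,   9., -12.,   0., -69., -44.]), array([ 44.,  21., -26.,   0., -42., -44.])]
225 [array([ 44.,   9., -12.,   0., -69.,   1.]), array([ 44.,  21., -26.,   0., -42.,   1.])]
```

View pics/s1.png

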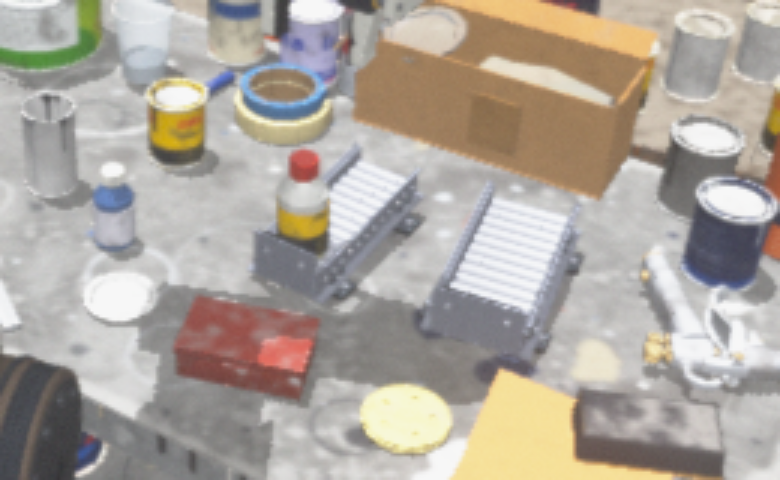

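The tall bottle stands upright at the stop (crop (303,200)). Next are the mixing tin with the jaws at 60°, then the short bottle.

```bash
python3 - <<'E'
from h import *
move((.515,.229),.042,60,'w',-.057,.027,.054)
move((.462,.123),.031,90,'n',.005,.020,.040)
p,d=robot.grab_frame("scene"); cv2.imwrite("pics/s2.png",cv2.resize(p[130:290,190:450,::-1],None,fx=3,fy=3))
E
```

```text
width 0.0531 want 0.054 14.75
force [-0.1  0.3 -1.8] [ 0.51003876 -0.24015244  0.07811613]
t 20.625
width 0.0394 want 0.040 23.9917
force [ 1.3 -0.4 -1.1] [ 0.56496283 -0.07335314  0.07095404]
t 29.1333
```

View pics/s2.png

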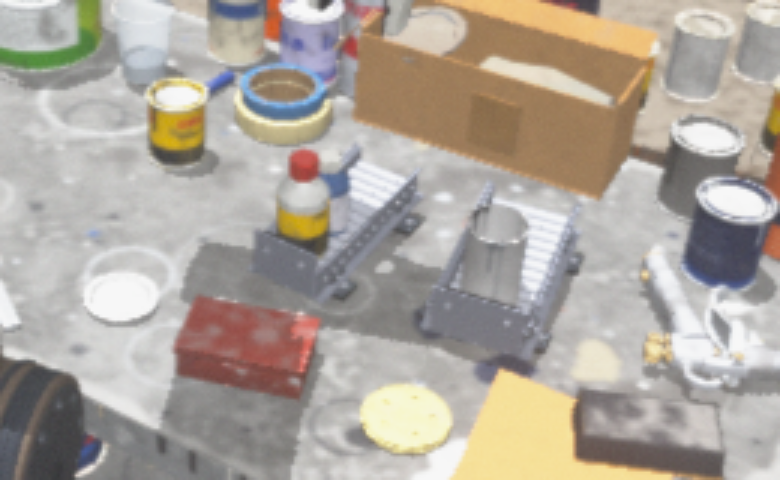

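Both bottles and the mixing tin stand upright in their lanes. The squat tin is last, followed by a depth check.

```bash
python3 - <<'E'
from h import *
move((.626,.143),.026,90,'w',.014,.032,.062)
robot.goto([.45,.15,.35],R(90)); robot.dwell(3)
p,d=robot.grab_frame("scene"); cv2.imwrite("pics/s3.png",cv2.resize(p[130:290,190:450,::-1],None,fx=3,fy=3))
p,d=robot.grab_frame("top"); cv2.imwrite("pics/t3.png",cv2.resize(p[100:300,70:420,::-1],None,fx=2,fy=2))
W=cloud("top",d).reshape(-1,3)
for n,l,x,zt,h in(('mix','w',-.067,.126,.047),('squat','w',-.0098,.111,.037),('tall','n',-.07,.142,.055),('short','n',-.026,.12,.043),('broad',None,0,.1,0)):
    if l:
        lx,ly,y=LANE[l]; t=np.radians(y); D=W[:,:2]-[lx,ly]; L=np.c_[D@[np.cos(t),np.sin(t)],D@[-np.sin(t),np.cos(t)]]
    else: L=W[:,:2]-[.47,.34]
    m=(abs(W[:,2]-zt)<.007)&(np.hypot(L[:,0]-x,L[:,1])<.045)
    (cx,cy),r=cv2.minEnclosingCircle(L[m].astype(np.float32)); print(n,'cen %.4f %.4f want x %.3f (top shifted by tilt ~%.3f) dia %.3f'%(cx,cy,x,-.07*h,2*r),'z',np.median(W[m,2]).round(3),m.sum())
print(robot.read_t())
E
```

```text
width 0.0624 want 0.062 32.3333
force [-0.   0.3 -3.8] [ 0.58098686 -0.23758386  0.06741269]
t 38.0667
mix cen -0.0672 0.0007 want x -0.067 (top shifted by tilt ~-0.003) dia 0.055 z 0.124 114
squat cen -0.0156 -0.0014 want x -0.010 (top shifted by tilt ~-0.003) dia 0.078 z 0.107 659
tall cen -0.0719 0.0013 want x -0.070 (top shifted by tilt ~-0.004) dia 0.027 z 0.142 137
short cen -0.0424 0.0057 want x -0.026 (top shifted by tilt ~-0.003) dia 0.055 z 0.119 122
broad cen 0.0000 0.0000 want x 0.000 (top shifted by tilt ~-0.000) dia 0.000 z nan 0
42.7167
  return _methods._mean(a, axis=axis, dtype=dtype,
  ret = ret.dtype.type(ret / rcount)
```

View pics/s3.png

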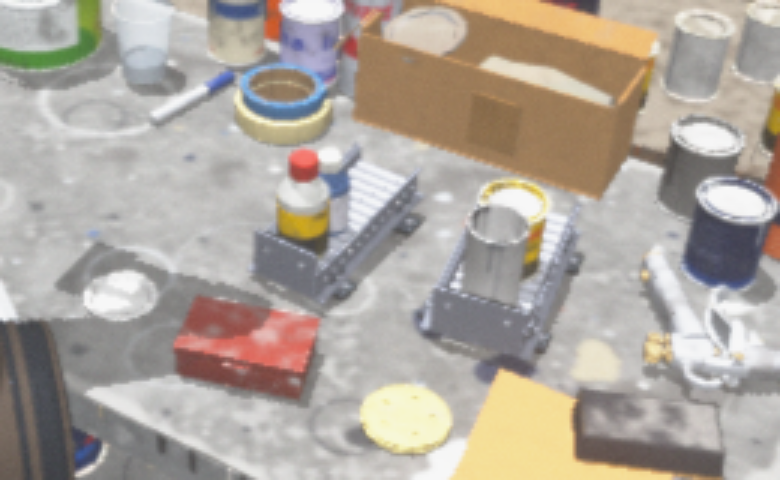

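View pics/t3.png

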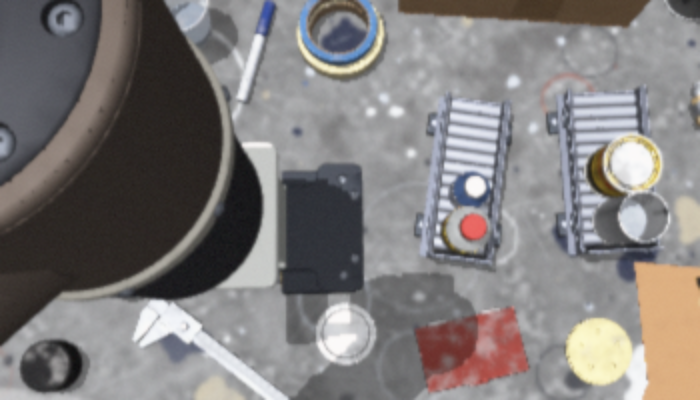

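All four are upright and queued at the stops. The short and squat fits picked up points from their neighbours, and the arm hid the broad tin. I'll move the arm clear and recheck those three.

```bash
python3 - <<'E'
from h import *
robot.goto([.35,-.35,.35],R(60)); robot.dwell(.5)
W=cloud("top",robot.grab_frame("top")[1]).reshape(-1,3)
for n,l,x,zt,rad,tol in(('squat','w',-.0126,.111,.038,.005),('short','n',-.029,.1215,.015,.003),('mix','w',-.07,.126,.03,.006),('tall','n',-.0738,.142,.02,.005),('broad',None,0,.1,.045,.006)):
    if l:
        lx,ly,y=LANE[l]; t=np.radians(y); D=W[:,:2]-[lx,ly]; L=np.c_[D@[np.cos(t),np.sin(t)],D@[-np.sin(t),np.cos(t)]]
    else: L=W[:,:2]-[.47,.34]
    m=(abs(W[:,2]-zt)<tol)&(np.hypot(L[:,0]-x,L[:,1])<rad)
    if n=='squat': m&=L[:,0]>-.042
    if m.sum()>5: print(n,'x',np.percentile(L[m,0],[1,50,99]).round(4),'y',np.percentile(L[m,1],[1,50,99]).round(4),'z',np.median(W[m,2]).round(4),m.sum(),'top expected x %.4f'%x)
print(robot.read_t(),robot.read_position())
E
```

```text
squat x [-0.0384 -0.0028  0.0212] y [-0.0288  0.0007  0.032 ] z 0.1083 449 top expected x -0.0126
short x [-0.0359 -0.0263 -0.0171] y [-0.0087  0.0014  0.0111] z 0.1205 75 top expected x -0.0290
mix x [-0.0939 -0.0656 -0.0419] y [-0.0256 -0.0067  0.0272] z 0.1247 107 top expected x -0.0700
tall x [-0.0843 -0.0722 -0.0595] y [-0.0104  0.0015  0.0139] z 0.1425 137 top expected x -0.0738
broad x [-0.0336 -0.0003  0.0332] y [-0.0336  0.0021  0.0342] z 0.0966 851 top expected x 0.0000
45.1167 [ 0.35007285 -0.34994356  0.3499827 ]
```

```bash
python3 -c "
from rig import robot
robot.job_done()"
```

```text
the job is handed in; nothing more can be done
```

The job is handed in at about 45 s of the 99 s allowed, with all four items placed. No verdict was reported.

- **Placing:** In the wide lane the mixing tin is at the stop with the squat tin against it. In the narrow lane the tall bottle is at the stop with the short bottle against it. All four stand upright. I checked this in the pictures and from depth: their tops are within about 3 mm of the expected positions along the lanes and close to the lane centres.
- **Broad tin:** It did not move measurably; its top is within about 2 mm of its start.
- **Checks that disagreed:** In the first depth check, points from neighbouring items spoiled the short-bottle and squat-tin readings, and the arm hid the broad tin. With the arm moved clear, the repeat check was consistent for all of them. For the squat tin I relied on its uphill edge, because a few mixing-tin points still mixed into its downhill side.
- **One planning error:** The 45° jaw angle for the mixing tin could not be reached, so I picked it at 60°. Nothing had moved before that.

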